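# Let the thick dowel out of the feeder with the sprung lever and cradle it

## Robot

A 6-joint arm with a two-finger parallel gripper is mounted at the origin on a cart in front of the work surface, level with it; the furniture and walls round the work are solid. World frame = base frame: x ahead of the robot, y to its left, z up, the work surface at z = 0. Lengths are in m, angles in rad, forces in N, time in s.
With the tool pointing down it reaches from about 0.25 to 0.775 m from the base axis. Payload 4 kg.
Tool frame: the origin (TCP) lies on the centre line of the jaws, within the pads' length; the fingertips stand 17 mm ahead of it and the grasp point (between the pads) lies 2 mm behind it; z points along the fingers, y is the line along which they close (so a half turn about z gives the same grasp; the last joint's range is limited). The gripper opens to 94 mm and grips with 3 to 60 N. Pads are 16 mm wide; open, the fingers measure 119 mm over their backs; the gripper's body (75 mm by 177 mm) begins 78 mm behind the grasp point.
Start: joints at [1.214, 0.087, 1.371, -0, 1.684, -0.103], TCP at [0.138, 0.532, 0.223] pointing down, gripper open.
Joint ranges: [-3.1, 3.1], [-0.76, 2.03], [0.27, 2.55], [-1.08, 4.22], [0.17, 2.65], [-2.57, 2.57]. Speed limits (rad/s): [2.79, 2.79, 3.14, 3.14, 3.14, 3.14].

## Interface

Orientations are given as [roll, pitch, yaw] about the fixed x, y, z axes, in that order (R = Rz(yaw) Ry(pitch) Rx(roll)).
In Python, from bench import robot gives the robot as it stands.
- The arm moves only by the tool servo_tool, never from a script. Its argument "plan" is a list of rows, each a list of 7 numbers: the shift along the tool's x, y, z normalised to -1 to 1, where 1 is 0.1 m, then the turn, a rotation vector about the tool's x, y, z normalised to -1 to 1, where 1 is pi/2 rad, then the finger opening in mm, from 0 to 94. In form: [[x, y, z, ax, ay, az, gripper], ...]. A call has 1 to 12 rows; each row is the pose to reach, as a shift and turn from the pose commanded when the call began, along the tool's axes at that moment; what a row does not reach only later rows make up. A row lasts 1/12 s, in which the tool goes at most 41.7 mm and 7.16 degrees, less where a joint would pass 70% of its speed; a pose out of reach is approached as far as the arm can. A call with a number of a shift or a turn outside -1 to 1 is refused whole. A call with a gripper value outside its range is refused whole. The fingers move at their own pace and stop on an object; the grip force is fixed at half the most. Time passes only in rows, so rows that repeat a pose let the fingers close. It gives the time, the measured TCP pose, the force, the opening and the grip force at its end, in the units of the state.
- robot.get_obs(): the state, without advancing time (a new reading comes with each control period).
- robot.snapshot(name): name is "scene" or "top"; returns the picture (384x512x3 uint8, red, green, blue); there is no depth.
- robot.camera_params(name): a dict with "camera_matrix" (3x3 intrinsics, pixels), "rvec" (rotation vector, rad) and "tvec" (3), from world to camera coordinates, as OpenCV has them. Camera axes: x right, y down, z forward; pixel columns grow to the right and rows downward; lengths in m; the calibration is good to about 2 mm. A picture is of the moment at which its call begins. camera_params takes no time and is no camera call.
- robot.close_job(): hands the job in; it is judged then, once.
Trained networks look in the newest picture that a camera, given by its name, has taken for a name from the list of things; names that differ only in an ending like _2 or _b are one class to them, and where a whole thing is asked for, a point or a joint stands for the part that bears it (a point fixed in the world has none). Each returns a list of dicts, best first, with "conf" (0 to 1); they miss things now and then, are a little off and sometimes report something else, mostly with a low value. They report only what shows in the picture. A call takes as long as a camera call. They do not tell look-alikes from the thing itself.
- robot.find_in(thing, camera): "extent" ([centre column, centre row, width, height] in pixels, round what is visible of it).
The state is a dict: "time": time; "joint_positions": joint angles; "qvel": joint speeds; "joint_torque": joint torques, N m; "tool_pos": TCP position; "ee_rot": TCP orientation; "wrist_force": force on the tool from outside, world axes, zero at the start; "wrist_torque": the same for the moment, N m; "width": finger opening in m; "finger_force": force on a finger pad.
Only numpy, scipy, OpenCV 4.12 (cv2) and the standard library are available. Lean on these libraries where they do the work, as an engineer would, in place of code of your own. Each camera call takes 0.05 s, during which the arm holds its last target. There are 200 camera calls.

## Task

Two wooden dowels, one thick and one thin, wait behind the gates of the two-lane feeder. Push the feeder's sprung lever right over towards the thick dowel's lane and hold it there until that dowel has rolled down to the lip at the front, then let the lever spring back upright; the dowel must be let out by the lever, not lifted over the gate, and the thin one must stay behind its gate. Then take the thick dowel from the lip and lay it in the V cradle, centred and resting down in both Vs, let go, and leave the sanding block and the red spring clamp where they are.

Things in the scene. Friction and masses are not known exactly. Their poses are not given: they have to be found in the camera images.
- feeder: Fixed plywood two-lane gravity feeder, 175 mm deep, 272 wide. Origin at bench height midway between the lanes, below the gates; +x points uphill, +y to the left lane seen facing uphill, z up. Lanes run along x, centred at y = +85 and -85, 86 mm wide between 8 mm cheeks. Ramp x = 6 to 66 mm: falls 12 deg to height 65 at the gate; cheeks and back wall 106 high. Feeder x = 0: gates.
- gate_left (a point): Top edge of the ramp's end at the gate of the left (+y) lane, 65 mm above the bench. The gate is a 30 mm wide, 8 mm thick steel tongue in the middle of the lane, standing about 20 mm above the ramp's end when the lever is upright. A dowel waits uphill of it.
- gate_right (a point): The same point of the right (-y) lane.
- lip_left (a point): Where the thick dowel's centre comes to rest if let out of the left (+y) lane: feeder x = -68, y = +85, z = 74 mm. Run-out floor falls from height 58 at the gate to 45 mm at the lip, cheeks 76 high. The lip (feeder x = -91 to -99) stands 20 mm above the floor with a 52 mm wide notch in its middle for a finger. The dowel rolls there by itself in about a second.
- lip_right (a point): The same point of the right (-y) lane: feeder x = -68, y = -85, z = 74 mm.
- lever_knob (a point): Centre of the black ball knob, 34 mm diameter, on top of the feeder's lever: a 10 mm steel rod upright between the lanes. It pivots about a line along the feeder's x axis at feeder x = 0, y = 0, 56 mm above the bench; the knob is 125 mm from it (181 mm above the bench when upright). Nothing else near it is higher than 140 mm.
- gate_lever (a joint): Lean of the lever, rad: 0 upright, + to the feeder's +y side, - to its -y side, stops at +-0.45. Lever and both gate tongues are one rocker: the tongue on the side it leans to sinks, the other rises. A dowel passes once the lean exceeds about 0.35. A spring (1.8 N m/rad, about 6 N at the knob at full lean) brings it upright by itself in under a second.
- cradle: Low fixed wooden V cradle on a 90 x 90 x 12 mm board. Origin under its centre, z up. Two upright 90-degree V rests, 12 mm thick, at y = -31 and +31 mm, open upward: bottoms 20 mm, tips about 50 mm above the bench and 30 mm either side of the middle (38 over their outsides). A dowel lies in them along the cradle's y. Gap between the two rests, for the fingers: 50 mm.
- thick_dowel: The thick wooden dowel: plain wood cylinder, 50 mm diameter, 80 mm long, about 0.1 kg, free to roll. Origin at its centre, its long axis is its own y (the x and z axes turn as it rolls). Starts behind the gate in one of the two lanes, lying across the lane.
- thin_dowel: The thin wooden dowel: same wood, 34 mm diameter, 80 mm long, in the other lane. Origin at its centre, long axis its own y. Must stay behind its gate.
- cradle_seat (a point): Where the thick dowel's centre is when it rests in the cradle: over the cradle's centre, 55 mm above the bench. Axes as the cradle.
- sanding_block: Brown sanding block, 60 x 99 x 23 mm, on the bench; bystander.
- spring_clamp_1: Red spring clamp, 52 x 107 x 20 mm, lying on the bench; bystander.
Not all that is in view belongs to the job. What is shaped like the thick_dowel but blue is not meant.

How it is judged:
By the outcome, as a careful person would: the job done as asked, in the order asked, and still so for the second after the job is handed in, with the robot touching nothing.
It also fails if it takes over 64 s, if anything falls off the work surface, if the arm or the gripper's body presses on something with over 40 N, if the wrist force passes 120 N, or if a joint passes its speed limit or range.

## Working session

There is one attempt and no reset: what is moved stays moved. The work goes in short steps, Python scripts to look and compute and a tool call to move; the robot and the scene stay as the last step left them, time stands still between calls to the robot, and variables do not carry over. Pictures are saved under pics/ and viewed, at most 10 in all, crops included, and the job is handed in when it is done.

Besides the shell and the picture viewer there is one more tool, called after "Call:" as name([rows], argument=value, ...), one row to a line, values as JSON. servo_tool: Moves the arm, as the interface text tells. Scaled input: -1 to 1 covers 0.1 m each way for a shift and pi/2 rad each way for a turn. Its arguments: {"type":"object","properties":{"plan":{"type":"array","items":{"type":"array","items":{"type":"number"}}}},"required":["plan"]}

```bash
mkdir -p pics; cat > h.py <<'E'
from bench import robot
import numpy as np, cv2
def P(c):
    p=robot.camera_params(c); return np.array(p["camera_matrix"],float),cv2.Rodrigues(np.array(p["rvec"],float))[0],np.array(p["tvec"],float).ravel()
def ray(c,uv,z):
    K,R,t=P(c); d=R.T@np.linalg.inv(K)@np.array([uv[0],uv[1],1.]); o=-R.T@t
    return o+d*(z-o[2])/d[2]
def proj(c,p):
    K,R,t=P(c); q=K@(R@np.asarray(p,float)+t); return q[:2]/q[2]
def snap(c,n):
    im=robot.snapshot(c); cv2.imwrite(f"pics/{n}.png",im[:,:,::-1]); return im
E
python3 - <<'E'
from h import *
a=snap("scene","s0");b=snap("top","t0")
cv2.imwrite("pics/both0.png",np.vstack([np.hstack([a,b])])[:,:,::-1])
for c in("scene","top"):
    K,R,t=P(c);print(c,-R.T@t,R[2],K[0,0])
    for n,z in(("feeder",.05),("lever_knob",.181),("thick_dowel",.09),("thin_dowel",.09),("cradle",.03),("sanding_block",.02),("spring_clamp_1",.02)):
        for r in robot.find_in(n,c)[:3]:
            e=r["extent"];print(n,round(r["conf"],2),np.round(e),ray(c,e[:2],z).round(3))
o=robot.get_obs();print(o["time"],o["tool_pos"],o["ee_rot"],o["width"])
E
```

```text
scene [-0.14807334 -0.55022546  1.26515354] [ 0.35888236  0.57926302 -0.73188647] 489.5466734370309
feeder 0.93 [288. 196.  96.  79.] [0.498 0.288 0.05 ]
feeder 0.58 [271. 172.  26.  22.] [0.514 0.41  0.05 ]
thick_dowel 0.88 [271. 172.  28.  21.] [0.491 0.38  0.09 ]
thick_dowel 0.73 [204. 197.  26.  28.] [0.25  0.405 0.09 ]
thick_dowel 0.72 [193. 137.  22.  14.] [0.352 0.675 0.09 ]
thin_dowel 0.52 [313. 196.  30.  20.] [0.542 0.218 0.09 ]
cradle 0.68 [360. 242.  33.  33.] [0.587 0.028 0.03 ]
sanding_block 0.85 [259. 243.  32.  30.] [0.328 0.2   0.02 ]
spring_clamp_1 0.75 [229. 169.  23.  16.] [0.413 0.527 0.02 ]
spring_clamp_1 0.54 [287. 185.  54.  44.] [0.54 0.35 0.02]
top [0.16309931 0.35949145 1.44468004] [ 2.10049908e-01 -2.06572143e-04 -9.77690643e-01] 432.56520630464155
feeder 0.97 [278. 190.  98.  87.] [0.483 0.289 0.05 ]
lever_knob 0.72 [273. 185.  57.  27.] [0.469 0.311 0.181]
lever_knob 0.49 [278. 192. 101.  88.] [0.449 0.296 0.181]
thick_dowel 0.71 [226. 257.  32.  18.] [0.261 0.455 0.09 ]
thick_dowel 0.61 [302. 241.  36.  18.] [0.312 0.217 0.09 ]
thick_dowel 0.6 [249. 185.  31.  23.] [0.49  0.383 0.09 ]
thin_dowel 0.67 [298. 167.  26.  17.] [0.552 0.224 0.09 ]
cradle 0.66 [349. 163.  38.  31.] [0.583 0.047 0.03 ]
sanding_block 0.97 [303. 240.  34.  21.] [0.322 0.208 0.02 ]
0.8 [0.13810922 0.53240684 0.22255165] [3.14142932e+00 1.17161216e-05 2.88775144e+00] 0.09395533419692449
```

```bash
python3 - <<'E'
import cv2,numpy as np
a=cv2.imread("pics/s0.png");b=cv2.imread("pics/t0.png")
A=cv2.resize(a[110:290,170:410],(800,600),interpolation=3)
B=cv2.resize(b[120:300,190:430],(800,600),interpolation=3)
cv2.imwrite("pics/A.png",A);cv2.imwrite("pics/B.png",B)
E
```

```text
(no output)
```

View pics/A.png

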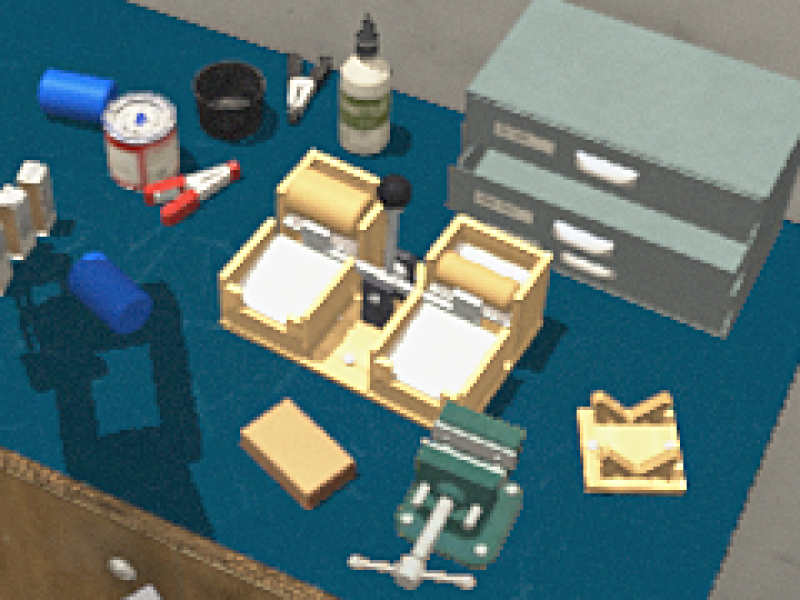

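View pics/B.png

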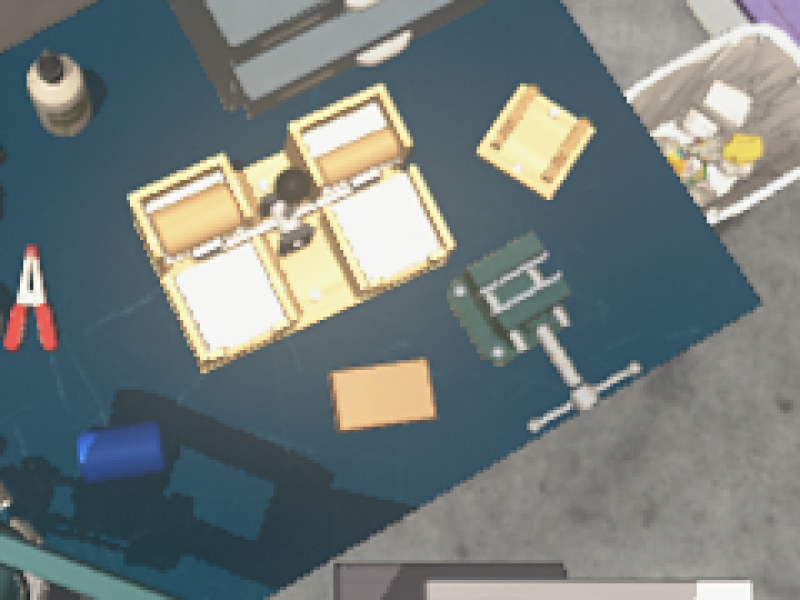

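The thick dowel is the wooden one in the feeder's left lane: scene ≈ (269,169), top ≈ (249,185). It could be confused with three things. One is the blue cylinders, at scene (193,137) and (203,198), of which the second is also at top (226,257). Another is the thin dowel, right lane, scene (313,194). The third is the sanding block, scene (259,246). The lever knob is at scene (289,167), top (278,176), and the cradle at scene (360,243), top (351,162). Crop A confirms this choice.

```bash
cat > fit.py <<'E'
from h import *
from scipy.optimize import least_squares
A=lambda u,v:("scene",np.array([170+u*.3,110+v*.3])-.35)
B=lambda u,v:("top",np.array([190+u*.3,120+v*.3])-.35)
def T(q,p):
    c,s=np.cos(q[2]),np.sin(q[2]); return np.array([q[0]+c*p[0]-s*p[1],q[1]+s*p[0]+c*p[1],p[2]])
def fit(obs,q0):
    f=lambda q:np.concatenate([proj(c,T(q,np.array(p)/1e3))-uv for p,(c,uv) in obs])
    s=least_squares(f,q0,loss="soft_l1"); return s.x,f(s.x).reshape(-1,2)
E
python3 - <<'E'
from fit import *
F=[((76,136,106),B(130,193)),((76,-136,106),B(383,85)),((-99,136,65),B(203,368)),((-99,-136,76),B(455,247)),((0,0,181),B(293,185)),
((76,136,106),A(313,150)),((76,-136,106),A(551,255)),((-99,136,76),A(220,278)),((0,0,181),A(396,190))]
q,r=fit(F,[.48,.29,.4]);print("feeder",q.round(4));print(r.round(1).tolist())
C=[((45,45,12),B(527,84)),((45,-45,12),B(596,130)),((-45,-45,12),B(550,198)),((-45,45,12),B(477,153)),((-45,45,12),A(578,490)),((-45,-45,12),A(687,490))]
C=[((45,45,12),B(527,84)),((45,-45,12),B(596,130)),((-45,-45,12),B(550,198)),((-45,45,12),B(477,153))]
k,r=fit(C,[.58,.04,-.6]);print("cradle",k.round(4));print(r.round(1).tolist())
for p in((45,45,12),(45,-45,12),(-45,-45,12),(-45,45,12),(30,31,50),(-30,31,50),(30,-31,50),(-30,-31,50)):
    u=proj("scene",T(k,np.array(p)/1e3));print(p,((u+.35-[170,110])/.3).round())
for n,p in(("lipL",(-68,85,74)),("knob",(0,0,181)),("dowelL",(37,85,96))):
    w=T(q,np.array(p)/1e3);print(n,w.round(4),np.hypot(*w[:2]).round(3),proj("top",w).round(1),proj("scene",w).round(1))
print(np.hypot(*k[:2]))
E
```

```text
feeder [0.4969 0.2959 0.4314]
[[-0.6, 0.7], [0.1, -0.7], [0.3, -0.5], [1.1, 0.6], [0.3, 0.9], [0.3, -1.0], [1.1, -1.0], [-0.5, -0.9], [-0.4, 0.3]]
cradle [ 0.5922  0.0353 -0.6103]
[[-0.9, -0.2], [0.4, 0.2], [0.2, 0.5], [0.0, -0.6]]
(45, 45, 12) [675. 408.]
(45, -45, 12) [687. 487.]
(-45, -45, 12) [588. 484.]
(-45, 45, 12) [580. 405.]
(30, 31, 50) [668. 395.]
(-30, 31, 50) [603. 393.]
(30, -31, 50) [676. 450.]
(-30, -31, 50) [609. 448.]
lipL [0.3995 0.3447 0.074 ] 0.528 [261.3 213.8] [253.5 192.8]
knob [0.4969 0.2959 0.181 ] 0.578 [277.8 176. ] [288. 167.]
dowelL [0.4949 0.3886 0.096 ] 0.629 [247.7 183.3] [270.6 168.4]
0.5932915601422158
```

Call:
servo_tool([
  [-1, -0.34, -0.3, 0, 0, 0, 60],
  [-1, -0.34, -0.3, 0, 0, 0, 60],
  [-1, -0.34, -0.3, 0, 0, 0, 60],
  [-1, -0.34, -0.3, 0, 0, 0, 60],
])

```text
time: 1.13
tool_pos: [0.2302, 0.4729, 0.2548]
ee_rot: [3.138, 0.003, 2.882]
wrist_force: [0.1, 0.2, 0.2]
width: 0.0709
finger_force: 0.0
```

Call:
servo_tool([
  [-1, -0.34, 0, 0, 0, 0, 60],
  [-1, -0.34, 0, 0, 0, 0, 60],
  [-1, -0.34, 0, 0, 0, 0, 60],
  [-1, -0.34, 0, 0, 0, 0, 60],
])

```text
time: 1.47
tool_pos: [0.3172, 0.4145, 0.252]
ee_rot: [-3.141, 0.001, 2.883]
wrist_force: [-0.3, 0.5, 0.2]
width: 0.0605
finger_force: 0.0
```

Call:
servo_tool([
  [-1, -0.34, 0, 0, 0, -0.43, 60],
  [-1, -0.34, 0, 0, 0, -0.43, 60],
  [-1, -0.34, 0, 0, 0, -0.43, 60],
  [-1, -0.34, 0, 0, 0, -0.43, 60],
  [-1, -0.34, 0, 0, 0, -0.43, 60],
  [-1, -0.34, 0, 0, 0, -0.43, 60],
  [-1, -0.34, 0, 0, 0, -0.43, 60],
])

```text
time: 2.05
tool_pos: [0.402, 0.3594, 0.2521]
ee_rot: [3.141, -0.001, -2.718]
wrist_force: [-0.1, 0.2, -0.8]
width: 0.0599
finger_force: 0.0
```

```bash
cat > go.py <<'E'
from h import *
from scipy.spatial.transform import Rotation as Ro
def go(target,yaw):
    o=robot.get_obs(); R=Ro.from_euler("xyz",o["ee_rot"]); G=Ro.from_euler("xyz",[np.pi,0,yaw])
    d=R.inv().apply(np.array(target)-o["tool_pos"])/.1; r=(R.inv()*G).as_rotvec()/(np.pi/2)
    print("t",round(o["time"],2),"pos",np.round(o["tool_pos"],4),"rpy",np.round(o["ee_rot"],3),"need",d.round(3),r.round(3),"F",np.round(o["wrist_force"],1),"w",round(o["width"],4))
E
python3 -c "
from go import *
go([.497,.296,.25],-2.710)"
```

```text
t 2.05 pos [0.402  0.3594 0.2521] rpy [ 3.141e+00 -1.000e-03 -2.718e+00] need [-0.606 -0.968  0.02 ] [ 0.001 -0.    -0.005] F [-0.1  0.2 -0.8] w 0.0599
```

Call:
servo_tool([
  [-0.6, -0.97, 0, 0, 0, -0.005, 60],
  [-0.6, -0.97, 0, 0, 0, -0.005, 60],
  [-0.6, -0.97, 0, 0, 0, -0.005, 60],
  [-0.6, -0.97, 0, 0, 0, -0.005, 60],
  [-0.6, -0.97, 0, 0, 0, -0.005, 60],
])

```text
time: 2.47
tool_pos: [0.4975, 0.2945, 0.2517]
ee_rot: [3.141, -0.002, -2.715]
wrist_force: [-1.0, 0.8, -0.1]
width: 0.0599
finger_force: 0.0
```

```bash
python3 -c "
from go import *
go([.497,.296,.172],-2.710)
b=snap('top','t1');a=snap('scene','s1')
cv2.imwrite('pics/c1.png',np.hstack([cv2.resize(x,(400,400),interpolation=3) for x in (a[120:220,230:330],b[130:230,230:330])])[:,:,::-1])"
```

```text
t 2.47 pos [0.4975 0.2945 0.2517] rpy [ 3.141e+00 -2.000e-03 -2.715e+00] need [-0.003  0.015  0.797] [ 0.001 -0.001 -0.003] F [-1.   0.8 -0.1] w 0.0599
```

View pics/c1.png

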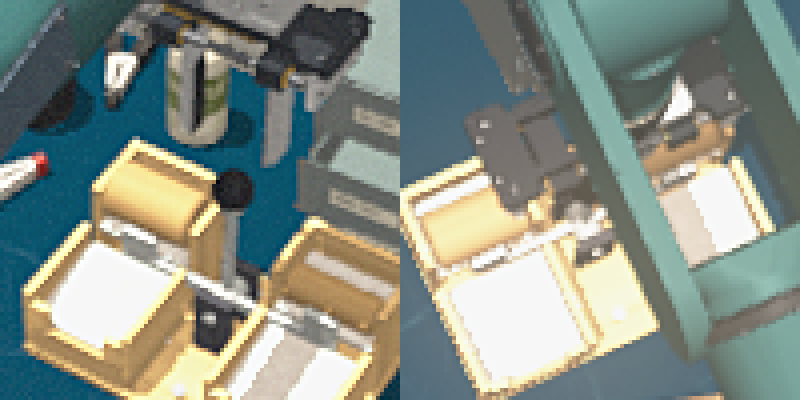

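The knob (scene ≈ (288,167)) is below and midway between the open fingers, and the dowels are still behind their gates. Next I lower the fingers around the knob.

Call:
servo_tool([
  [0, 0, 0.4, 0, 0, 0, 60],
  [0, 0, 0.8, 0, 0, 0, 60],
  [0, 0, 0.8, 0, 0, 0, 60],
  [0, 0, 0.8, 0, 0, 0, 60],
])

```text
time: 2.9
tool_pos: [0.4941, 0.2946, 0.1695]
ee_rot: [3.141, -0.008, -2.71]
wrist_force: [0.3, -1.0, 1.6]
width: 0.0599
finger_force: 0.0
```

Call:
servo_tool([
  [0, 0.15, 0, 0, 0, 0, 60],
  [0, 0.3, 0, 0, 0, 0, 60],
  [0, 0.45, 0, 0, 0, 0, 60],
  [0, 0.55, 0, 0, 0, 0, 60],
  [0, 0.6, 0, 0, 0, 0, 60],
  [0, 0.6, 0, 0, 0, 0, 60],
])

```text
time: 3.4
tool_pos: [0.4737, 0.3494, 0.1752]
ee_rot: [-3.139, 0.005, -2.711]
wrist_force: [2.5, -5.0, -3.2]
width: 0.06
finger_force: 2.9
```

```bash
python3 -c "
from go import *
fy=np.array([-.418,.908])
c=np.array([.497,.296])+.066*fy
go([*c,.172],-2.710)
a=snap('scene','s2')
cv2.imwrite('pics/c2.png',cv2.resize(a[120:220,230:330],(500,500),interpolation=3)[:,:,::-1])"
```

```text
t 3.4 pos [0.4737 0.3494 0.1752] rpy [-3.139  0.005 -2.711] need [0.012 0.077 0.032] [-0.002  0.003 -0.001] F [ 2.5 -5.  -3.2] w 0.06
```

View pics/c2.png

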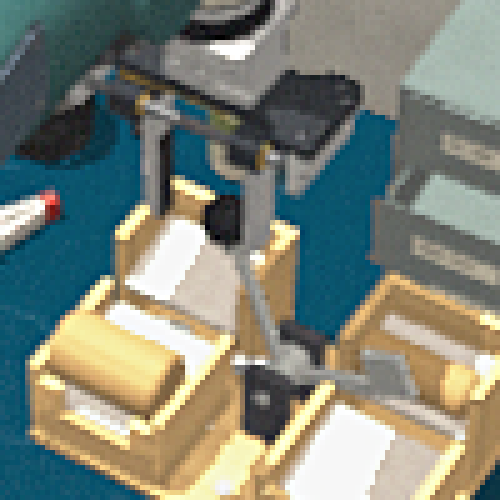

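The lever leans left and the thick dowel has already rolled to the lip (crop (115,360)). The thin one is still behind its raised gate. I'll push the last few mm to the stop and hold.

Call:
servo_tool([
  [0, 0.03, 0, 0, 0, 0, 60],
  [0, 0.05, 0, 0, 0, 0, 60],
  [0, 0.06, 0, 0, 0, 0, 60],
  [0, 0.06, 0, 0, 0, 0, 60],
  [0, 0.06, 0, 0, 0, 0, 60],
  [0, 0.06, 0, 0, 0, 0, 60],
  [0, 0.06, 0, 0, 0, 0, 60],
  [0, 0.06, 0, 0, 0, 0, 60],
  [0, 0.06, 0, 0, 0, 0, 60],
  [0, 0.06, 0, 0, 0, 0, 60],
  [0, 0.06, 0, 0, 0, 0, 60],
  [0, 0.06, 0, 0, 0, 0, 60],
])

```text
time: 4.45
tool_pos: [0.4721, 0.353, 0.1742]
ee_rot: [-3.137, 0.003, -2.714]
wrist_force: [4.0, -6.2, -6.6]
width: 0.0597
finger_force: 3.7
```

Call:
servo_tool([
  [0, -0.1, 0, 0, 0, 0, 60],
  [0, -0.25, 0, 0, 0, 0, 60],
  [0, -0.4, 0, 0, 0, 0, 60],
  [0, -0.55, 0, 0, 0, 0, 60],
  [0, -0.66, 0, 0, 0, 0, 60],
  [0, -0.66, 0, 0, 0, 0, 60],
  [0, -0.66, 0, 0, 0, 0, 60],
  [0, -0.66, 0, 0, 0, 0, 60],
  [0, -0.66, 0, 0, 0, 0, 60],
])

```text
time: 5.2
tool_pos: [0.4971, 0.2953, 0.1729]
ee_rot: [3.141, 0.001, -2.711]
wrist_force: [0.3, -0.3, 0.2]
width: 0.0602
finger_force: 0.0
```

Call:
servo_tool([
  [0, 0, -0.4, 0, 0, 0, 70],
  [0, 0, -0.8, 0, 0, 0, 70],
  [0, 0, -0.8, 0, 0, 0, 70],
  [0, 0, -0.8, 0, 0, 0, 70],
])

```text
time: 5.53
tool_pos: [0.4983, 0.2958, 0.2565]
ee_rot: [3.141, 0.008, -2.711]
wrist_force: [0.2, 0.4, -1.2]
width: 0.07
finger_force: 0.0
```

```bash
python3 -c "
from go import *
go([.3995,.3447,.19],2.002)
a=snap('scene','s3')
for r in robot.find_in('thick_dowel','scene')[:3]: print(r)
print(proj('scene',[.3995,.3447,.074]))
cv2.imwrite('pics/c3.png',cv2.resize(a[120:220,230:330],(500,500),interpolation=3)[:,:,::-1])"
```

```text
t 5.53 pos [0.4983 0.2958 0.2565] rpy [ 3.141  0.008 -2.711] need [0.699 0.856 0.66 ] [0.004 0.004 1.   ] F [ 0.2  0.4 -1.2] w 0.07
{'extent': [205.4, 197.4, 20.7, 21.6], 'conf': 0.82}
{'extent': [254.2, 196.1, 30.5, 17.6], 'conf': 0.58}
[253.51851331 192.79330425]
```

View pics/c3.png

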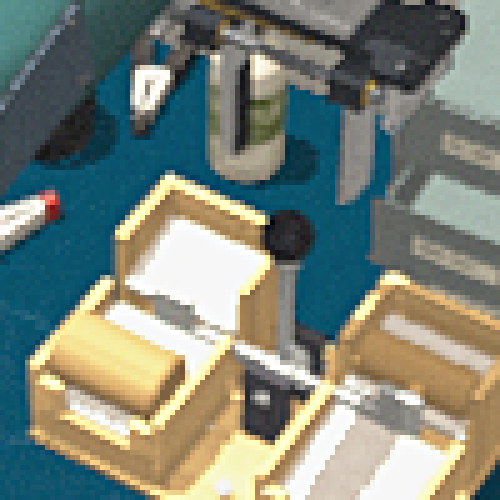

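The lever is upright again. The thick dowel lies at the lip at px (253,193), where the fit predicts it, and the thin one is held. Next I go over the dowel.

Call:
servo_tool([
  [0.3, 0.4, 0, 0, 0, 1, 70],
  [0.7, 0.86, 0, 0, 0, 1, 70],
  [0.7, 0.86, 0, 0, 0, 1, 70],
  [0.7, 0.86, 0, 0, 0, 1, 70],
  [0.7, 0.86, 0, 0, 0, 1, 70],
  [0.7, 0.86, 0, 0, 0, 1, 70],
  [0.7, 0.86, 0, 0, 0, 1, 70],
  [0.7, 0.86, 0, 0, 0, 1, 70],
  [0.7, 0.86, 0, 0, 0, 1, 70],
  [0.7, 0.86, 0, 0, 0, 1, 70],
  [0.7, 0.86, 0, 0, 0, 1, 70],
  [0.7, 0.86, 0, 0, 0, 1, 70],
])

```text
time: 6.63
tool_pos: [0.397, 0.3432, 0.2501]
ee_rot: [-3.137, 0.0, 2.07]
wrist_force: [-1.3, 0.0, 0.8]
width: 0.0701
finger_force: 0.0
```

Call:
servo_tool([
  [0, 0, 0.4, 0, 0, 0.045, 70],
  [0, 0, 0.7, 0, 0, 0.045, 70],
  [0, 0, 0.7, 0, 0, 0.045, 70],
  [0, 0, 0.7, 0, 0, 0.045, 70],
])

```text
time: 6.97
tool_pos: [0.396, 0.3424, 0.179]
ee_rot: [-3.134, 0.001, 2.006]
wrist_force: [1.0, -0.1, 1.2]
width: 0.0697
finger_force: 0.0
```

```bash
python3 -c "
from go import *
go([.3995,.3447,.076],2.002)
a=snap('scene','s4');b=snap('top','t4')
cv2.imwrite('pics/c4.png',np.hstack([cv2.resize(x,(400,400),interpolation=3) for x in (a[140:240,200:300],b[150:250,210:310])])[:,:,::-1])"
```

```text
t 6.97 pos [0.396  0.3424 0.179 ] rpy [-3.134e+00  1.000e-03  2.006e+00] need [0.007 0.05  1.03 ] [-0.005  0.001  0.002] F [ 1.  -0.1  1.2] w 0.0697
```

View pics/c4.png

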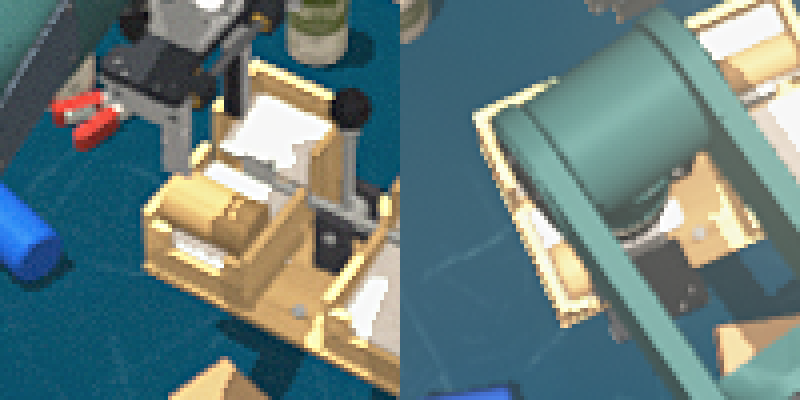

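The gripper straddles the dowel's line, with the lip notch (scene crop (200,250)) below the front finger. Descending.

Call:
servo_tool([
  [0, 0.05, 0.35, 0, 0, 0, 70],
  [0, 0.05, 0.6, 0, 0, 0, 70],
  [0, 0.05, 0.75, 0, 0, 0, 70],
  [0, 0.05, 0.85, 0, 0, 0, 70],
  [0, 0.05, 0.95, 0, 0, 0, 70],
  [0, 0.05, 1, 0, 0, 0, 70],
  [0, 0.05, 1, 0, 0, 0, 70],
])

```text
time: 7.65
tool_pos: [0.4026, 0.3457, 0.0826]
ee_rot: [3.141, -0.0, 2.005]
wrist_force: [0.1, 0.4, 0.1]
width: 0.07
finger_force: 0.0
```

```bash
python3 -c "
from go import *
go([.3995,.3447,.076],2.002)"
```

```text
t 7.65 pos [0.4026 0.3457 0.0826] rpy [ 3.141 -0.     2.005] need [ 0.004 -0.032  0.066] [ 0.    -0.     0.002] F [0.1 0.4 0.1] w 0.07
```

Call:
servo_tool([
  [0, -0.03, 0.06, 0, 0, 0, 70],
  [0, -0.03, 0.06, 0, 0, 0, 70],
  [0, -0.03, 0.06, 0, 0, 0, 45],
  [0, -0.03, 0.06, 0, 0, 0, 45],
  [0, -0.03, 0.06, 0, 0, 0, 45],
  [0, -0.03, 0.06, 0, 0, 0, 45],
  [0, -0.03, 0.06, 0, 0, 0, 45],
  [0, -0.03, 0.06, 0, 0, 0, 45],
  [0, -0.03, 0.06, 0, 0, 0, 45],
])

```text
time: 8.4
tool_pos: [0.402, 0.3455, 0.078]
ee_rot: [3.135, -0.001, 2.005]
wrist_force: [5.0, 2.9, 0.5]
width: 0.0489
finger_force: 30.0
```

Call:
servo_tool([
  [0, 0, -0.15, 0, 0, 0, 45],
  [0, 0, -0.35, 0, 0, 0, 45],
  [0, 0, -0.6, 0, 0, 0, 45],
  [0, 0, -0.85, 0, 0, 0, 45],
  [0, 0, -1, 0, 0, 0, 45],
  [0, 0, -1, 0, 0, 0, 45],
])

```text
time: 8.9
tool_pos: [0.4009, 0.3452, 0.1806]
ee_rot: [3.135, -0.001, 2.005]
wrist_force: [0.2, -0.9, -0.8]
width: 0.0496
finger_force: 30.0
```

Call:
servo_tool([
  [0, 0, -0.3, 0, 0, 0, 45],
  [0, 0, -0.5, 0, 0, 0, 45],
  [0, 0, -0.5, 0, 0, 0, 45],
])

```text
time: 9.15
tool_pos: [0.4006, 0.345, 0.2297]
ee_rot: [3.136, -0.001, 2.005]
wrist_force: [-0.2, 0.7, -0.1]
width: 0.0492
finger_force: 30.0
```

```bash
python3 -c "
from go import *
go([.5922,.0353,.22],.961)"
```

```text
t 9.15 pos [0.4006 0.345  0.2297] rpy [ 3.136e+00 -1.000e-03  2.005e+00] need [-3.616  0.434  0.095] [ 0.003 -0.002  0.665] F [-0.2  0.7 -0.1] w 0.0492
```

Call:
servo_tool([
  [-0.4, 0.05, -0.25, 0, 0, 0, 45],
  [-0.8, 0.1, -0.25, 0, 0, 0, 45],
  [-1, 0.12, -0.25, 0, 0, 0, 45],
  [-1, 0.12, -0.25, 0, 0, 0, 45],
])

```text
time: 9.48
tool_pos: [0.454, 0.2548, 0.249]
ee_rot: [-3.138, 0.002, 2.0]
wrist_force: [-0.3, -0.3, -1.4]
width: 0.0494
finger_force: 30.0
```

Call:
servo_tool([
  [-0.4, 0.05, 0, 0, 0, 0, 45],
  [-0.8, 0.1, 0, 0, 0, 0, 45],
  [-1, 0.12, 0, 0, 0, 0, 45],
  [-1, 0.12, 0, 0, 0, 0, 45],
])

```text
time: 9.82
tool_pos: [0.5062, 0.1698, 0.2482]
ee_rot: [-3.137, 0.0, 2.0]
wrist_force: [-1.0, 0.6, -1.4]
width: 0.0495
finger_force: 30.0
```

Call:
servo_tool([
  [-0.3, 0.05, 0, 0, 0, 0.66, 45],
  [-0.6, 0.1, 0, 0, 0, 0.66, 45],
  [-0.9, 0.12, 0, 0, 0, 0.66, 45],
  [-1, 0.12, 0, 0, 0, 0.66, 45],
  [-1, 0.12, 0, 0, 0, 0.66, 45],
  [-1, 0.12, 0, 0, 0, 0.66, 45],
  [-1, 0.12, 0, 0, 0, 0.66, 45],
  [-1, 0.12, 0, 0, 0, 0.66, 45],
  [-1, 0.12, 0, 0, 0, 0.66, 45],
  [-1, 0.12, 0, 0, 0, 0.66, 45],
  [-1, 0.12, 0, 0, 0, 0.66, 45],
])

```text
time: 10.73
tool_pos: [0.5576, 0.0883, 0.2497]
ee_rot: [-3.139, 0.001, 0.971]
wrist_force: [0.1, 0.1, -1.1]
width: 0.0495
finger_force: 30.0
```

```bash
python3 -c "
from go import *
go([.5922,.0353,.18],.961)"
```

```text
t 10.73 pos [0.5576 0.0883 0.2497] rpy [-3.139e+00  1.000e-03  9.710e-01] need [-0.242  0.587  0.696] [-0.002  0.001  0.006] F [ 0.1  0.1 -1.1] w 0.0495
```

Call:
servo_tool([
  [-0.12, 0.3, 0, 0, 0, 0.006, 45],
  [-0.24, 0.59, 0.1, 0, 0, 0.006, 45],
  [-0.24, 0.59, 0.4, 0, 0, 0.006, 45],
  [-0.24, 0.59, 0.7, 0, 0, 0.006, 45],
  [-0.24, 0.59, 1, 0, 0, 0.006, 45],
  [-0.24, 0.59, 1, 0, 0, 0.006, 45],
  [-0.24, 0.59, 1, 0, 0, 0.006, 45],
])

```text
time: 11.32
tool_pos: [0.5918, 0.0346, 0.1488]
ee_rot: [-3.136, 0.003, 0.96]
wrist_force: [0.4, -0.1, -0.5]
width: 0.0494
finger_force: 30.0
```

Call:
servo_tool([
  [0, 0, 0.2, 0, 0, 0, 45],
  [0, 0, 0.4, 0, 0, 0, 45],
  [0, 0, 0.4, 0, 0, 0, 45],
])

```text
time: 11.57
tool_pos: [0.5926, 0.0345, 0.1102]
ee_rot: [-3.139, 0.001, 0.96]
wrist_force: [-0.7, -0.4, -1.7]
width: 0.0492
finger_force: 30.0
```

```bash
python3 -c "
from go import *
go([.5922,.0353,.057],.961)
a=snap('scene','s5');b=snap('top','t5')
cv2.imwrite('pics/c5.png',np.hstack([cv2.resize(x,(400,400),interpolation=3) for x in (a[200:280,320:400],b[120:200,310:390])])[:,:,::-1])"
```

```text
t 11.57 pos [0.5926 0.0345 0.1102] rpy [-3.139e+00  1.000e-03  9.600e-01] need [ 0.005 -0.006  0.532] [-0.002  0.001 -0.001] F [-0.7 -0.4 -1.7] w 0.0492
```

View pics/c5.png

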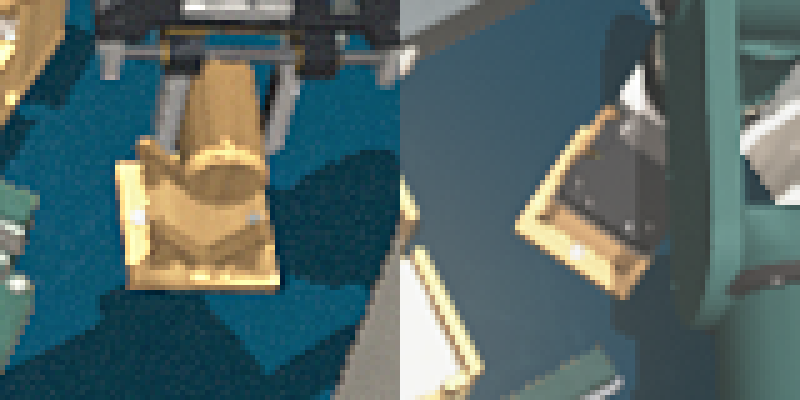

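The dowel is held over the cradle and aligned with it: near end at scene ≈ (365,235), near board corners at (346,258) and (376,258). I'll check the predicted pixels.

```bash
python3 -c "
from fit import *
k=[.5922,.0353,-.6103];d=[.5926,.0345,-.6103]
c=lambda p:((proj('scene',p)+.5-[320,200])*5).round(0)
for n,p in (('farL',(-45,45,12)),('nearLbot',(-45,-45,0)),('nearRbot',(45,-45,0)),('nearL',(-45,-45,12)),('nearR',(45,-45,12)),('farVL',(-30,31,50)),('Vbot',(0,-37,20)),('tipL',(-30,-37,50)),('tipR',(30,-37,50))): print(n,c(T(k,np.array(p)/1e3)))
for n,p in (('endC',(0,-40,108)),('endbot',(0,-40,83)),('endtop',(0,-40,133)),('endL',(-25,-40,108)),('endR',(25,-40,108))): print(n,c(T(d,np.array(p)/1e3)))
"
```

```text
farL [121. 158.]
nearLbot [130. 288.]
nearRbot [278. 292.]
nearL [133. 277.]
nearR [282. 281.]
farVL [155. 140.]
Vbot [208. 260.]
tipL [165. 230.]
tipR [265. 233.]
endC [232. 179.]
endbot [225. 204.]
endtop [239. 153.]
endL [189. 178.]
endR [275. 180.]
```

Call:
servo_tool([
  [0, 0, 0.1, 0, 0, 0, 45],
  [0, 0, 0.2, 0, 0, 0, 45],
  [0, 0, 0.3, 0, 0, 0, 45],
  [0, 0, 0.38, 0, 0, 0, 45],
  [0, 0, 0.44, 0, 0, 0, 45],
  [0, 0, 0.48, 0, 0, 0, 45],
  [0, 0, 0.5, 0, 0, 0, 45],
  [0, 0, 0.5, 0, 0, 0, 45],
])

```text
time: 12.33
tool_pos: [0.5932, 0.034, 0.0607]
ee_rot: [-3.141, 0.001, 0.959]
wrist_force: [-0.2, 0.2, -1.5]
width: 0.0496
finger_force: 30.0
```

```bash
python3 -c "
from go import *
go([.5922,.0353,.059],.961)"
```

```text
t 12.33 pos [0.5932 0.034  0.0607] rpy [-3.141e+00  1.000e-03  9.590e-01] need [ 0.004 -0.016  0.017] [-0.001  0.    -0.001] F [-0.2  0.2 -1.5] w 0.0496
```

Not yet in contact, so I go a little lower.

Call:
servo_tool([
  [0, -0.01, 0.01, 0, 0, 0, 45],
  [0, -0.01, 0.02, 0, 0, 0, 45],
  [0, -0.01, 0.03, 0, 0, 0, 45],
  [0, -0.01, 0.03, 0, 0, 0, 45],
])

```text
time: 12.67
tool_pos: [0.5935, 0.0345, 0.0596]
ee_rot: [3.14, -0.001, 0.959]
wrist_force: [1.5, -0.8, 1.4]
width: 0.0492
finger_force: 30.0
```

Call:
servo_tool([
  [0, 0, 0.01, 0, 0, 0, 45],
  [0, 0, 0.015, 0, 0, 0, 45],
  [0, 0, 0.015, 0, 0, 0, 45],
])

```text
time: 12.92
tool_pos: [0.5936, 0.0345, 0.0594]
ee_rot: [3.139, -0.001, 0.959]
wrist_force: [-2.2, -0.4, 7.4]
width: 0.0493
finger_force: 30.0
```

Contact at 7 N upward, so the dowel is seated. Release and rise.

Call:
servo_tool([
  [0, 0, 0, 0, 0, 0, 55],
  [0, 0, 0, 0, 0, 0, 60],
  [0, 0, 0, 0, 0, 0, 68],
  [0, 0, 0, 0, 0, 0, 68],
  [0, 0, 0, 0, 0, 0, 68],
  [0, 0, 0, 0, 0, 0, 68],
])

```text
time: 13.42
tool_pos: [0.5925, 0.0346, 0.0566]
ee_rot: [-3.141, 0.0, 0.959]
wrist_force: [-0.1, -0.1, 0.8]
width: 0.0677
finger_force: 0.0
```

Call:
servo_tool([
  [0, 0, -0.1, 0, 0, 0, 68],
  [0, 0, -0.3, 0, 0, 0, 68],
  [0, 0, -0.6, 0, 0, 0, 68],
  [0, 0, -1, 0, 0, 0, 68],
  [0, 0, -1, 0, 0, 0, 68],
])

```text
time: 13.83
tool_pos: [0.5971, 0.0345, 0.1673]
ee_rot: [3.128, -0.009, 0.959]
wrist_force: [0.4, -0.7, 1.8]
width: 0.0679
finger_force: 0.0
```

Call:
servo_tool([
  [0, -0.4, -0.4, 0, 0, 0, 68],
  [0, -0.8, -0.8, 0, 0, 0, 68],
  [0, -1, -0.8, 0, 0, 0, 68],
  [0, -1, -0.8, 0, 0, 0, 68],
])

```text
time: 14.17
tool_pos: [0.5098, 0.0949, 0.244]
ee_rot: [3.135, -0.008, 0.962]
wrist_force: [0.8, -0.4, 0.5]
width: 0.0682
finger_force: 0.0
```

```bash
python3 -c "
from go import *
from fit import T
go([.5922,.0353,.3],.961)
a=snap('scene','s6');b=snap('top','t6')
k=[.5922,.0353,-.6103]
for c,o in(('scene',(320,200)),('top',(310,120))):
  for p in((0,-40,55),(0,40,55),(0,-40,80),(0,40,80)): print(c,p,((proj(c,T(k,np.array(p)/1e3))+.5-o)*5).round())
cv2.imwrite('pics/c6.png',np.hstack([cv2.resize(x,(400,400),interpolation=3) for x in (a[200:280,320:400],a[130:230,230:330])])[:,:,::-1])"
```

```text
t 14.17 pos [0.5098 0.0949 0.244 ] rpy [ 3.135 -0.008  0.962] need [-0.013  1.02  -0.554] [ 0.004 -0.005  0.001] F [ 0.8 -0.4  0.5] w 0.0682
scene (0, -40, 55) [217. 231.]
scene (0, 40, 55) [203. 125.]
scene (0, -40, 80) [223. 206.]
scene (0, 40, 80) [209. 100.]
top (0, -40, 55) [271. 227.]
top (0, 40, 55) [170. 161.]
top (0, -40, 80) [280. 216.]
top (0, 40, 80) [178. 149.]
```

View pics/c6.png

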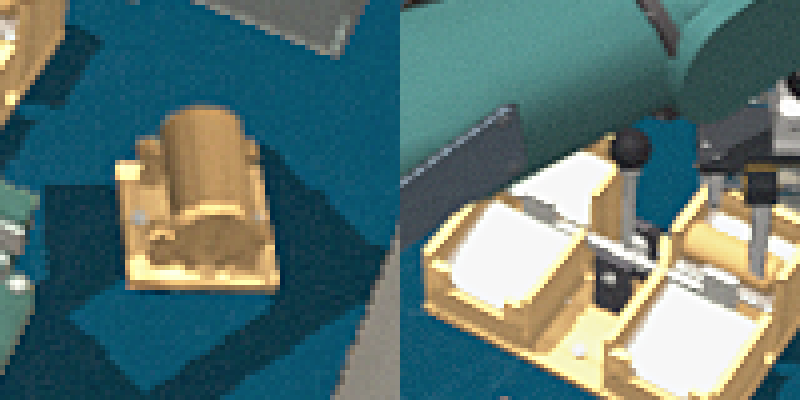

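The dowel lies in both Vs (crop ≈ (208,165)), with its ends within about 2–3 mm of the predicted pixels. The lever is upright, the thin dowel is still behind its gate, and the gripper is clear.

```bash
python3 -c "
from h import *
print(robot.close_job())"
```

```text
the job is handed in; nothing more can be done
None
```

The thick dowel was let out by the lever and now rests in both Vs of the cradle, centred to within about 3 mm by the camera; the thin dowel is still behind its gate, the lever is upright, I never moved near the sanding block or clamp, and the job was handed in at about 14 s.

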